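Lay the cracker tin on its serving board

TASK

Slide the standing green cracker tin, upright, until it sits squarely against the front edge of the wooden serving board, then push it high up so that it tips over that low edge and lies on the board with its label up. Then push the lying tin home until its lid meets the dark stop bar in the back rail, straight and between the board's sides, press it there for a moment with about 12 N and let go. The tin is thin: never push it with more than 18 N, and leave the other things on the table where they are.

Things in the scene. Friction and masses are not known exactly. Their poses are not given: they have to be found in the camera images.
- tin: closed green tin, brass line under the lid, standing. Box 92 deep (x) x 112 wide (y) x 120 high (z), too big to grasp. 0.35 to 0.65 kg, evenly filled, slick (friction about 0.25 on everything): pushed in the open it slides, not tips. Origin: centre of underside; z up to the lid; plain +x side faces the board, -x side has the white label. Starts clear of the board, up to 0.3 rad off square
- tin_toe (a point): middle of the tin's lower edge on the side (+x) that faces the board, 46 from the tin's origin
- tin_lid (a point): middle of the tin's lid, 120 along the tin's z from its origin
- board: pale wooden serving board, fixed to the table, 164 (its x) x 210 (its y), 14 thick. Origin: centre of its underside; +x points from its open front edge, at x = -82, to the rail at its back. The front edge is a plain step 14 high, the low stop, and faces the tin
- rail: wooden back rail fixed across the board's far end, 14 thick, 210 wide, 60 high above the board's top. Origin: lower middle of its face toward the tin (68 along the board's x); axes as the board's. In it sits a dark stop bar, 150 wide, 19 to 53 above the board's top, firmly held, standing 3 to 19 proud of the rail toward the tin: set differently each time and not measured, to be found by feel
- juice_bottle: dark berry juice bottle with a black cap, 61 across, 240 high; loose, a bystander. Origin: centre of its underside
- clip_jar: glass clip-top jar with pink-orange filling, 105x92, 130 high; loose, a bystander. Origin: centre of its underside
- black_lid_jar: glass jar with a black lid, 75 across, 93 high; loose, a bystander. Origin: centre of its underside
- green_lid_jar: glass jar with a dark green lid, 74 across, 83 high; loose, a bystander. Origin: centre of its underside
- mug: white mug with yellow stripes, 86x120 with its handle, 101 high; loose, a bystander. Origin: centre of its underside
- toothpick_jar: small clear jar full of wooden cocktail sticks, 45 across, 68 high; loose, a bystander. Origin: centre of its underside
Mind the look-alikes: they are no part of the job. What is meant by the tin is not red, and is the larger of those in its own colour.

How it is judged:
On the way, in this order (a step that is already met when the one before it is completed fails the run):
1. the tin stands upright with its lower edge squarely against the board's front edge (within 5 mm and 0.06 rad) (angle between tin's own z axis and vertical below 0.1 rad and x of tin_toe in the frame of board above -0.087 m and angle between the x axis of tin and the x axis of board, either way round below 0.06 rad), for 0.2 s.
2. the tin lies on the board, label up, tipped over the front edge (angle between tin's own x axis and vertical above 3.02 rad), for 0.2 s.
3. the lying tin's lid is pressed against the stop bar in the back rail (more than 9 N) (angle between tin's own x axis and vertical above 3.02 rad and contact force between tin and rail above 9 N), for 0.3 s.
At the end, for the whole second after the job is handed in: The tin lies at rest on the board, label up (within 0.12 rad), lid at the stop bar (within 22 mm of the rail's face, whatever the bar's setting), straight within 0.07 rad, its middle within 45 mm of the board's middle line, so between the sides, and the robot has let go (angle between tin's own x axis and vertical above 3.02 rad and angle between the z axis of tin and the x axis of board, either way round below 0.07 rad and x of tin_lid in the frame of rail above -0.022 m and y of tin_lid in the frame of board between -0.045 and 0.045 m and linear speed of tin below 0.01 m/s and contact force between the fingers and tin below 0.1 N); the robot touches nothing.
It fails at once if the fingers or the arm push on the tin with more than 20 N (contact force between any of the fingers, the arm and tin above 20 N).
It fails at once if a bystander is moved more than 20 mm (distance of any of juice_bottle, clip_jar, black_lid_jar, green_lid_jar, mug, toothpick_jar from where it was at the start of the episode above 0.02 m).
It also fails if it takes over 67 s, if anything falls off the work surface, if the arm or the gripper's body presses on something with over 40 N, if the wrist force passes 120 N, or if a joint passes its speed limit or range.

ROBOT

A 6-joint arm with a two-finger parallel gripper is mounted at the origin on a cart in front of the work surface, level with it; the furniture and walls round the work are solid. World frame = base frame: x ahead of the robot, y to its left, z up, the work surface at z = 0. Lengths are in m, angles in rad, forces in N, time in s.
With the tool pointing down it reaches from about 0.3 to 0.775 m from the base axis. Payload 14.6 kg.
Tool frame: the origin (TCP) lies at the very end of the fingers, on their centre line; the grasp point (between the pads) lies 19 mm behind it; z points along the fingers, y is the line along which they close (so a half turn about z gives the same grasp; the last joint's range is limited). The gripper opens to 94 mm and grips with 3 to 60 N. Pads are 16 mm wide; open, the fingers measure 119 mm over their backs; the gripper's body (75 mm by 177 mm) begins 78 mm behind the grasp point.
Start: joints at [1.111, 0.3, 1.521, -0, 1.321, -0.067], TCP at [0.211, 0.508, 0.205] pointing down, gripper open.
Joint ranges: [-3.03, 3.03], [-0.79, 2.21], [0.23, 2.52], [-1.04, 4.18], [0, 3.07], [-2.55, 2.55]. Speed limits (rad/s): [2.22, 2.22, 2.57, 3.14, 3.14, 3.14].

INTERFACE

Orientations are given as [roll, pitch, yaw] about the fixed x, y, z axes, in that order (R = Rz(yaw) Ry(pitch) Rx(roll)).
In Python, from station import ctrl, cams gives the robot as it stands. The module is installed in compiled form; this text tells all that it offers.
- The arm moves only by the tool arm_command, never from a script. Its argument "plan" is a list that holds one entry, the list of rows, each a list of 7 numbers: the shift along the tool's x, y, z in fractions of the full range, 1 being 600 mm, then the turn, a rotation vector about the tool's x, y, z in a scale on which 1.0 is pi rad, then the closure, from -1 (fully open) to 1 (shut). A call has 1 to 12 rows; each row is the pose to reach, as a shift and turn from the pose commanded when the call began, along the tool's axes at that moment; what a row does not reach only later rows make up. A row lasts 1/10 s, in which the tool goes at most 50 mm and 8.59 degrees, less where a joint would pass 70% of its speed; a pose out of reach is approached as far as the arm can. No shift or turn number may pass 1 either way. A call with a gripper value outside its range is refused whole. The fingers move at their own pace and stop on an object; "squeeze" is the grip in N (left out, the last holds). Time passes only in rows, so rows that repeat a pose let the fingers close. It gives the time, the measured TCP pose, the force, the opening and the grip force at its end, in the units of the state.
- ctrl.get_obs(): the state, without advancing time (a new reading comes with each control period).
- cams.camera(name): name is "scene" or "top" or "wrist"; returns (picture, depth): 400x640x3 uint8, blue, green, red; 400x640 float32, m along the optical axis (not along the pixel's ray), 0 where there is no reading.
- cams.camera_info(name): a dict with "fx", "fy", "cx", "cy" (pixels), "dist_coeffs" ([k1, k2, p1, p2, k3] as OpenCV has them; the pictures are not rectified), "world_to_cam" (4x4, takes a point from world to camera coordinates). Camera axes: x right, y down, z forward; pixel columns grow to the right and rows downward; lengths in m; the calibration is good to about 2 mm. A picture is of the moment at which its call begins: read the wrist's pose just before it. camera_info takes no time and is no camera call; for the wrist camera it gives the pose at the moment of the call.
- ctrl.hand_in(): hands the job in; it is judged then, once.
The state is a dict: "time_s": time; "qpos": joint angles; "joint_vel": joint speeds; "tau": joint torques, N m; "ee_pos": TCP position; "eef_rot": TCP orientation; "force": force on the tool from outside, world axes, zero at the start; "moment": the same for the moment, N m; "grip_width": finger opening in m; "grip_force": force on a finger pad.
Only numpy, scipy, OpenCV 4.12 (cv2) and the standard library are available. Lean on these libraries where they do the work, as an engineer would, in place of code of your own. Each camera call takes 0.05 s, during which the arm holds its last target. There are 200 camera calls.

## Working session

There is one attempt and no reset: what is moved stays moved. The work goes in short steps, Python scripts to look and compute and a tool call to move; the robot and the scene stay as the last step left them, time stands still between calls to the robot, and variables do not carry over. Pictures are saved under pics/ and viewed, at most 10 in all, crops included, and the job is handed in when it is done.

Besides the shell and the picture viewer there is one more tool, called after ">>>" by a JSON object that holds its "name" and its "arguments". arm_command: Moves the arm, as the interface text tells. Its arguments: {"type":"object","properties":{"plan":{"type":"array"},"squeeze":{"type":"number"}},"required":["plan"]}

```bash
mkdir -p pics
cat > h.py <<'E'
import numpy as np, cv2
from station import ctrl, cams
from scipy.spatial.transform import Rotation as R
def cloud(name):
    im,d=cams.camera(name); c=cams.camera_info(name)
    K=np.array([[c['fx'],0,c['cx']],[0,c['fy'],c['cy']],[0,0,1]])
    h,w=d.shape; u,v=np.meshgrid(np.arange(w),np.arange(h))
    p=cv2.undistortPoints(np.stack([u,v],-1).reshape(-1,1,2).astype(float),K,np.array(c['dist_coeffs'],float)).reshape(h,w,2)
    P=np.concatenate([p*d[...,None],d[...,None]],-1)
    T=np.linalg.inv(np.array(c['world_to_cam']))
    return im,d,P@T[:3,:3].T+T[:3,3]
E
python3 - <<'E'
from h import *
o=ctrl.get_obs();print({k:np.round(v,3) for k,v in o.items()})
for n in('scene','top'):
    im,d,P=cloud(n);cv2.imwrite(f'pics/{n}0.png',im);np.savez(f'{n}0.npz',im=im,d=d,P=P)
    print(n,np.round(np.linalg.inv(cams.camera_info(n)['world_to_cam'])[:3,3],3))
E
```

```text
{'time_s': np.float64(0.0), 'qpos': array([ 1.111,  0.3  ,  1.522,  0.   ,  1.321, -0.067]), 'joint_vel': array([-0.001,  0.001,  0.001, -0.001,  0.001, -0.   ]), 'tau': array([-1.0000e-03, -5.3181e+01, -3.5274e+01,  7.1000e-02,  2.4000e-02,
       -0.0000e+00]), 'ee_pos': array([0.21 , 0.508, 0.205]), 'eef_rot': array([-3.14 , -0.   ,  2.749]), 'force': array([0.057, 0.53 , 0.64 ]), 'moment': array([-0.039,  0.017,  0.055]), 'grip_force': np.float64(0.0), 'grip_width': np.float64(0.094)}
scene [-0.126 -0.505  0.852]
top [ 0.357 -0.026  1.018]
```

View pics/scene0.png

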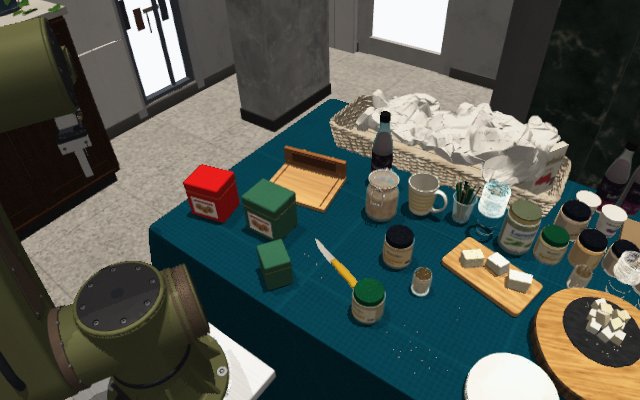

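View pics/top0.png

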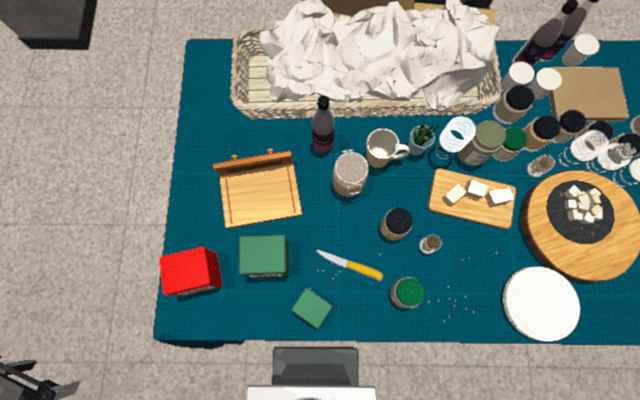

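The scene picture shows the large green tin at (270,208) and the board behind it at (308,188). In the top view the tin is at (262,255), the board at (260,192) and the rail at (253,163). The red tin is at (190,270) and the small green one at (312,307).

Run:
```python
import numpy as np,cv2
z=np.load('top0.npz');im,P=z['im'].astype(int),z['P']
U,V=np.meshgrid(np.arange(640),np.arange(400))
def rect(m,name):
    m=cv2.morphologyEx(m.astype(np.uint8),cv2.MORPH_OPEN,np.ones((3,3)))>0
    p=P[m]; r=cv2.minAreaRect((p[:,:2]*1000).astype(np.float32)); print(name,m.sum(),'med z',np.round(np.median(p[:,2]),4),'rect',np.round(r[0],1),np.round(r[1],1),round(r[2],1)); print(np.round(cv2.boxPoints(r)).tolist())
H=P[...,2]
rect((abs(H-.12)<.012)&(U>230)&(U<295)&(V>225)&(V<285),'tin')
rect((abs(H-.12)<.02)&(U>155)&(U<225)&(V>240)&(V<300),'red')
rect((abs(H-.014)<.006)&(U>205)&(U<310)&(V>150)&(V<232)&(im[...,2]>im[...,0]+25),'board')
rect((abs(H-.074)<.008)&(U>205)&(U<310)&(V>145)&(V<185),'railtop')
rect((H>.02)&(U>280)&(U<335)&(V>280)&(V<335),'smallgreen')
rect((H>.03)&(U>305)&(U<337)&(V>95)&(V<155),'bottle')
rect((H>.03)&(U>332)&(U<370)&(V>150)&(V<198),'clip')
rect((abs(H)<.006)&(U>130)&(U<400),'table')
```

```text
tin 1759 med z 0.1195 rect [467.2 118.5] [ 92. 111.] 1.9
[[419.0, 172.0], [423.0, 61.0], [515.0, 65.0], [511.0, 175.0]]
red 1909 med z 0.1196 rect [427.6 302.9] [ 92.1 112.3] 14.0
[[369.0, 346.0], [397.0, 237.0], [486.0, 260.0], [459.0, 369.0]]
board 3930 med z 0.0137 rect [646.4 148.9] [153.2 210.1] 10.7
[[552.0, 238.0], [591.0, 31.0], [741.0, 60.0], [702.0, 266.0]]
railtop 464 med z 0.0728 rect [725.7 164.4] [ 22.8 207.7] 10.3
[[696.0, 265.0], [733.0, 60.0], [755.0, 64.0], [718.0, 269.0]]
smallgreen 888 med z 0.0837 rect [343.8  -2.6] [78.  64.9] 56.6
[[295.0, -17.0], [349.0, -53.0], [392.0, 12.0], [338.0, 48.0]]
bottle 1180 med z 0.1319 rect [624.4  -1.7] [ 85.6 530. ] 86.0
[[357.0, -26.0], [886.0, -63.0], [892.0, 22.0], [363.0, 60.0]]
clip 1234 med z 0.124 rect [557.3 -79.3] [ 90.4 411.7] 81.8
[[347.0, -95.0], [755.0, -154.0], [767.0, -64.0], [360.0, -5.0]]
table 43403 med z -0.0005 rect [643.4  79.8] [1042.8  664.9] 0.0
[[122.0, 412.0], [122.0, -253.0], [1165.0, -253.0], [1165.0, 412.0]]
```

The rows are not in the units I measure in: shifts go in shares of 600 mm and turns go in shares of pi rad. I convert before sending: -320 mm / 600 = -0.5333, -296 mm / 600 = -0.4933, -0.578 rad / 3.1416 = -0.184.

>>> {"name": "arm_command", "arguments": {"plan": [[[-0.5333,-0.4933,0,0,0,-0.184,-0.28],[-0.5333,-0.4933,0,0,0,-0.184,-0.28],[-0.5333,-0.4933,0,0,0,-0.184,-0.28],[-0.5333,-0.4933,0,0,0,-0.184,-0.28],[-0.5333,-0.4933,0,0,0,-0.184,-0.28],[-0.5333,-0.4933,0,0,0,-0.184,-0.28],[-0.5333,-0.4933,0,0,0,-0.184,-0.28],[-0.5333,-0.4933,0,0,0,-0.184,-0.28],[-0.5333,-0.4933,0,0,0,-0.184,-0.28],[-0.5333,-0.4933,0,0,0,-0.184,-0.28],[-0.5333,-0.4933,0,0,0,-0.184,-0.28],[-0.5333,-0.4933,0,0,0,-0.184,-0.28]]]}}

```text
time_s: 1.3
ee_pos: [0.3925, 0.1129, 0.2053]
eef_rot: [3.141, -0.0, -2.956]
force: [0.7, 0.2, 0.1]
grip_width: 0.0602
grip_force: 0.0
```

Converted, 174 mm / 600 = 0.29, 160 mm / 600 = 0.2667.

>>> {"name": "arm_command", "arguments": {"plan": [[[0,0,0.075,0,0,0,-0.28],[0,0,0.15,0,0,0,-0.28],[0,0,0.2167,0,0,0,-0.28],[0,0,0.2667,0,0,0,-0.28],[0,0,0.29,0,0,0,-0.28],[0,0,0.29,0,0,0,-0.28],[0,0,0.29,0,0,0,-0.28]]]}}

```text
time_s: 2.0
ee_pos: [0.3928, 0.1131, 0.0319]
eef_rot: [3.142, 0.0, -2.954]
force: [0.2, -0.1, 1.0]
grip_width: 0.0603
grip_force: 0.0
```

Converted, -30 mm / 600 = -0.05, -27 mm / 600 = -0.045.

>>> {"name": "arm_command", "arguments": {"plan": [[[-0.005,0,0,0,0,0,-0.28],[-0.01,0,0,0,0,0,-0.28],[-0.015,0,0,0,0,0,-0.28],[-0.02,0,0,0,0,0,-0.28],[-0.025,0,0,0,0,0,-0.28],[-0.03,0,0,0,0,0,-0.28],[-0.035,0,0,0,0,0,-0.28],[-0.04,0,0,0,0,0,-0.28],[-0.045,0,0,0,0,0,-0.28],[-0.05,0,0,0,0,0,-0.28]]]}}

```text
time_s: 3.0
ee_pos: [0.4226, 0.1177, 0.0314]
eef_rot: [3.142, -0.0, -2.956]
force: [-2.5, -0.8, 0.4]
grip_width: 0.0603
grip_force: 0.9
```

Converted, -36 mm / 600 = -0.06, -32 mm / 600 = -0.0533.

>>> {"name": "arm_command", "arguments": {"plan": [[[-0.0067,0,0,0,0,0,-0.28],[-0.0133,0,0,0,0,0,-0.28],[-0.02,0,0,0,0,0,-0.28],[-0.0267,0,0,0,0,0,-0.28],[-0.0333,0,0,0,0,0,-0.28],[-0.04,0,0,0,0,0,-0.28],[-0.0467,0,0,0,0,0,-0.28],[-0.0533,0,0,0,0,0,-0.28],[-0.06,0,0,0,0,0,-0.28]]]}}

```text
time_s: 3.9
ee_pos: [0.458, 0.1244, 0.0314]
eef_rot: [-3.142, -0.0, -2.956]
force: [-1.0, -0.7, -0.9]
grip_width: 0.0603
grip_force: 0.9
```

```bash
cat > meas.py <<'E'
from h import *
import sys
im,d,P=cloud('top');cv2.imwrite(f'pics/{sys.argv[1]}.png',cv2.resize(im[130:310,160:400],None,fx=3,fy=3))
H=P[...,2];lo,hi=float(sys.argv[2]),float(sys.argv[3]);b,g,r=[im[...,i].astype(int) for i in range(3)]
m=(H>lo)&(H<hi)&(P[...,0]>.40)&(P[...,0]<.73)&(abs(P[...,1]-.13)<.105)
if len(sys.argv)<5: m&=(g>r+12)&(g>b)
m=cv2.morphologyEx(m.astype(np.uint8),cv2.MORPH_OPEN,np.ones((3,3)))>0
p=P[m];q=cv2.minAreaRect((p[:,:2]*1000).astype(np.float32));print(m.sum(),np.median(p[:,2]),q)
B=np.array([.983,.185]);C=np.array([-.185,.983]);v=cv2.boxPoints(q)-[571.5,134.5]
print('board frame from front edge: x',np.round(v@B,1),'y',np.round(v@C,1))
o=ctrl.get_obs();e=o['ee_pos'][:2]*1000-[571.5,134.5];print('tcp',e@B,e@C,o['force'],o['time_s'])
E
python3 meas.py a .105 .135
```

```text
434 0.11953571311041117 ((545.417724609375, 127.04267883300781), (120.50727081298828, 54.27197265625), 76.98274993896484)
board frame from front edge: x [-76.1 -26.4  22.  -27.7] y [-46.8 -68.6  41.8  63.6]
tcp -112.84007505624066 11.0135455930373 [ 0.11209625 -0.18951333  0.60340331] 3.95
```

View pics/a.png

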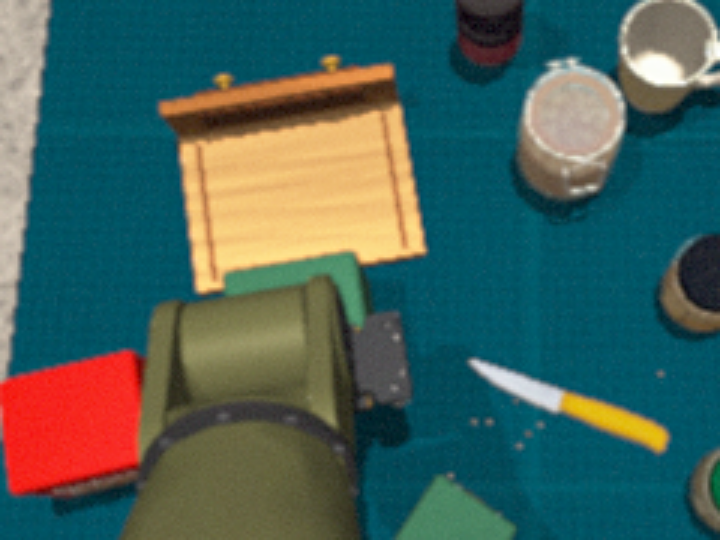

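The picture shows the tin's lid front edge running from (225,272) to (355,253), nearly parallel to and just short of the board's front edge. The arm hides the rest of the lid.

```bash
cat > edge.py <<'E'
from h import *
import sys
lo,hi=float(sys.argv[1]),float(sys.argv[2])
im,d,P=cloud('top');b,g,r=[im[...,i].astype(int) for i in range(3)];H=P[...,2]
X=(P[...,:2]*1000-[571.5,134.5])@np.array([[.983,-.185],[.185,.983]])
m=(H>lo)&(H<hi)&(g>r+12)&(g>b)&(abs(X[...,1])<75)&(X[...,0]>-60)
x,y=X[m].T;print('n',m.sum(),'z',np.median(H[m]),'y',np.percentile(y,[0.5,99.5]),'x',x.max())
bi=np.arange(y.min()+4,y.max()-4,4);e=np.array([(c,x[abs(y-c)<3].max()) for c in bi if (abs(y-c)<3).sum()>3])
print('front edge slope/offset',np.polyfit(e[:,0],e[:,1],1));print(np.round(e[:,1],0))
E
python3 edge.py .11 .13
```

```text
n 401 z 0.11965349790852531 y [-50.51270794  59.5484791 ] x -12.77785852073653
front edge slope/offset [ 4.89489375e-03 -1.41403627e+01]
[-15. -15. -14. -14. -15. -14. -13. -16. -14. -13. -13. -15. -15. -13.
 -15. -15. -14. -14. -14. -14. -13. -13. -16. -13. -13. -15.]
```

Converted, -12 mm / 600 = -0.02, -11.5 mm / 600 = -0.0192.

>>> {"name": "arm_command", "arguments": {"plan": [[[-0.0033,0,0,0,0,0,-0.28],[-0.0067,0,0,0,0,0,-0.28],[-0.01,0,0,0,0,0,-0.28],[-0.0133,0,0,0,0,0,-0.28],[-0.015,0,0,0,0,0,-0.28],[-0.0167,0,0,0,0,0,-0.28],[-0.0183,0,0,0,0,0,-0.28],[-0.0192,0,0,0,0,0,-0.28],[-0.02,0,0,0,0,0,-0.28]]]}}

```text
time_s: 4.9
ee_pos: [0.4691, 0.1264, 0.0313]
eef_rot: [-3.142, -0.001, -2.956]
force: [-6.7, -1.8, 4.9]
grip_width: 0.0603
grip_force: 3.9
```

Converted, -1 mm / 600 = -0.0017, -0.5 mm / 600 = -0.0008.

>>> {"name": "arm_command", "arguments": {"plan": [[[-0.0008,0,0,0,0,0,-0.28],[-0.0017,0,0,0,0,0,-0.28]]]}}

```text
time_s: 5.1
ee_pos: [0.4692, 0.1265, 0.0311]
eef_rot: [-3.141, -0.003, -2.956]
force: [-14.1, -4.2, 6.3]
grip_width: 0.0602
grip_force: 6.7
```

Converted, -0.5 mm / 600 = -0.0008.

>>> {"name": "arm_command", "arguments": {"plan": [[[-0.0008,0,0,0,0,0,-0.28],[-0.0008,0,0,0,0,0,-0.28]]]}}

```text
time_s: 5.3
ee_pos: [0.4693, 0.1265, 0.031]
eef_rot: [-3.141, -0.004, -2.956]
force: [-14.6, -3.0, 7.0]
grip_width: 0.0604
grip_force: 7.1
```

Converted, 4 mm / 600 = 0.0067, 2 mm / 600 = 0.0033.

>>> {"name": "arm_command", "arguments": {"plan": [[[0.0033,0,0,0,0,0,-0.28],[0.0067,0,0,0,0,0,-0.28],[0.0067,0,0,0,0,0,-0.28]]]}}

```text
time_s: 5.6
ee_pos: [0.4672, 0.1261, 0.0316]
eef_rot: [3.142, 0.001, -2.956]
force: [-0.5, -0.1, -0.9]
grip_width: 0.0601
grip_force: 0.0
```

```bash
python3 edge.py .11 .13
python3 - <<'E'
from h import *
im,d,P=cloud('scene');cv2.imwrite('pics/s1.png',cv2.resize(im[110:290,170:410],None,fx=3,fy=3));o=ctrl.get_obs();print(o['ee_pos'],o['force'],o['time_s'])
E
```

```text
n 409 z 0.11954876639407908 y [-50.50509894  58.03180105] x -2.529805756639941
front edge slope/offset [ 0.00535852 -3.60833851]
[-6. -4. -3. -3. -4. -3. -3. -4. -5. -3. -3. -4. -3. -3. -3. -4. -3. -3.
 -5. -4. -3. -3. -4. -4. -3. -3.]
[0.46736185 0.12610165 0.0315999 ] [ 0.13016934 -0.26203834 -0.06237168] 5.7
```

View pics/s1.png

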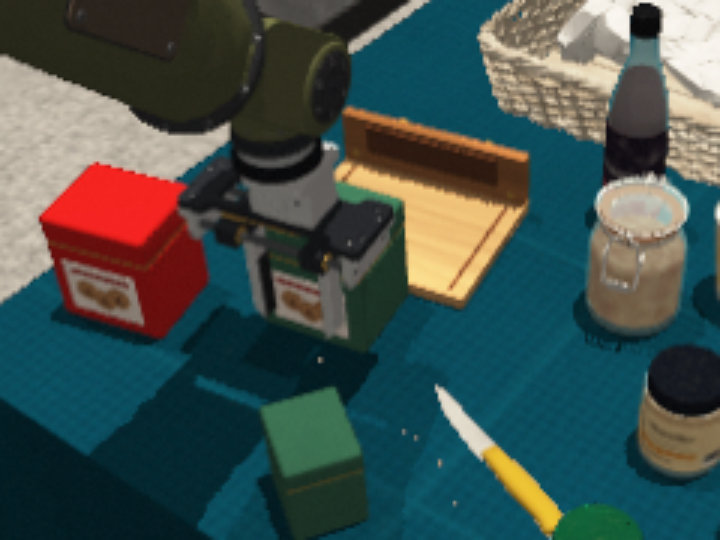

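The scene shows the tin upright, label toward the gripper, standing flush with the board's front edge at about (400,285). Fingers just clear of it. Now I raise the tool and push high.

Converted, -73 mm / 600 = -0.1217, -65 mm / 600 = -0.1083.

>>> {"name": "arm_command", "arguments": {"plan": [[[0.005,0,-0.05,0,0,0,-0.28],[0.005,0,-0.1083,0,0,0,-0.28],[0.005,0,-0.1217,0,0,0,-0.28],[0,0,-0.1217,0,0,0,-0.28],[-0.0033,0,-0.1217,0,0,0,-0.28],[-0.0067,0,-0.1217,0,0,0,-0.28],[-0.0083,0,-0.1217,0,0,0,-0.28]]]}}

```text
time_s: 6.4
ee_pos: [0.4712, 0.1268, 0.1032]
eef_rot: [-3.142, -0.003, -2.956]
force: [-6.1, -0.4, 3.5]
grip_width: 0.0601
grip_force: 2.9
```

Converted, -3 mm / 600 = -0.005, -2 mm / 600 = -0.0033.

>>> {"name": "arm_command", "arguments": {"plan": [[[-0.0017,0,0,0,0,0,-0.28],[-0.0033,0,0,0,0,0,-0.28],[-0.005,0,0,0,0,0,-0.28]]]}}

```text
time_s: 6.7
ee_pos: [0.474, 0.1274, 0.1033]
eef_rot: [-3.142, -0.003, -2.956]
force: [-5.6, -0.8, 2.1]
grip_width: 0.0599
grip_force: 3.1
```

Converted, -10 mm / 600 = -0.0167, -8 mm / 600 = -0.0133.

>>> {"name": "arm_command", "arguments": {"plan": [[[-0.0033,0,0,0,0,0,-0.28],[-0.0067,0,0,0,0,0,-0.28],[-0.01,0,0,0,0,0,-0.28],[-0.0133,0,0,0,0,0,-0.28],[-0.0167,0,0,0,0,0,-0.28]]]}}

```text
time_s: 7.2
ee_pos: [0.4839, 0.1293, 0.1034]
eef_rot: [3.142, -0.003, -2.956]
force: [-6.4, -0.7, 4.5]
grip_width: 0.0603
grip_force: 3.5
```

Converted, -16 mm / 600 = -0.0267, -14 mm / 600 = -0.0233.

>>> {"name": "arm_command", "arguments": {"plan": [[[-0.0033,0,0,0,0,0,-0.28],[-0.0067,0,0,0,0,0,-0.28],[-0.01,0,0,0,0,0,-0.28],[-0.0133,0,0,0,0,0,-0.28],[-0.0167,0,0,0,0,0,-0.28],[-0.02,0,0,0,0,0,-0.28],[-0.0233,0,0,0,0,0,-0.28],[-0.0267,0,0,0,0,0,-0.28]]]}}

```text
time_s: 8.0
ee_pos: [0.4999, 0.1323, 0.1037]
eef_rot: [3.142, -0.002, -2.956]
force: [-6.8, -0.6, 6.7]
grip_width: 0.0603
grip_force: 4.3
```

Run:
```python
from h import *
im,d,P=cloud('scene');cv2.imwrite('pics/s2.png',cv2.resize(im[110:290,170:410],None,fx=3,fy=3))
```

```text
(no output)
```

View pics/s2.png

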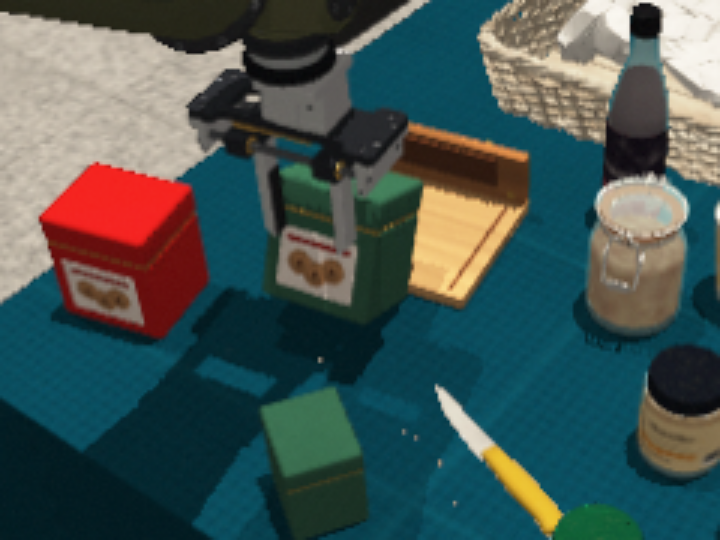

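The tin is tilted forward by about 20°, straight, and pivoting on the board edge at (385,300), so I continue.

Converted, -12 mm / 600 = -0.02, -10 mm / 600 = -0.0167.

>>> {"name": "arm_command", "arguments": {"plan": [[[-0.0033,0,0,0,0,0,-0.28],[-0.0067,0,0,0,0,0,-0.28],[-0.01,0,0,0,0,0,-0.28],[-0.0133,0,0,0,0,0,-0.28],[-0.0167,0,0,0,0,0,-0.28],[-0.02,0,0,0,0,0,-0.28]]]}}

```text
time_s: 8.65
ee_pos: [0.5121, 0.1345, 0.1044]
eef_rot: [3.142, -0.001, -2.956]
force: [-9.2, -0.4, 15.6]
grip_width: 0.0604
grip_force: 8.3
```

Converted, -10 mm / 600 = -0.0167, -6 mm / 600 = -0.01.

>>> {"name": "arm_command", "arguments": {"plan": [[[0.0017,0,-0.005,0,0,0,-0.28],[0.0017,0,-0.01,0,0,0,-0.28],[0.0017,0,-0.0167,0,0,0,-0.28]]]}}

```text
time_s: 8.95
ee_pos: [0.5111, 0.1343, 0.1141]
eef_rot: [-3.142, -0.001, -2.956]
force: [0.6, 0.4, 0.1]
grip_width: 0.0602
grip_force: 0.2
```

Run:
```python
from h import *
o=ctrl.get_obs();print(o['ee_pos'],o['force'],o['moment'])
z=cloud('scene');im,d,P=z
H=P[...,2];b,g,r=[im[...,i].astype(int) for i in range(3)]
X=(P[...,:2]*1000-[571.5,134.5])@np.array([[.983,-.185],[.185,.983]])
m=(abs(X[...,1])<80)&(X[...,0]>-130)&(X[...,0]<80)&(g>r+12)&(g>b+5)&(H>.004)&(H<.2)
np.savez('s3.npz',im=im,d=d,P=P)
x,y=X[m].T;h=H[m]*1000
# lower right side face: y near min
s=y<np.percentile(y,25)
print('y range',np.percentile(y,[1,99]))
for k in range(0,160,10):
    q=(h>k)&(h<=k+10)
    if q.sum()>5: print(k,q.sum(),'x',np.percentile(x[q],[2,98]).round(1))
cv2.imwrite('pics/s3.png',cv2.resize(im[140:240,220:360],None,fx=5,fy=5))
```

```text
[0.51112934 0.13429321 0.11407848] [0.57613535 0.39268431 0.1044544 ] [-0.0198844   0.12119053  0.04778928]
y range [-50.53254561  57.18620768]
10 12 x [-37.  -12.9]
20 21 x [-55.7 -12.4]
30 33 x [-66.2  -2.8]
40 94 x [-91.   4.]
50 169 x [-90.1   1. ]
60 82 x [-83.5  10.9]
70 85 x [-78.   18.1]
80 86 x [-71.6  15.1]
90 75 x [-65.6  31.6]
100 96 x [-60.   42.8]
110 140 x [-54.1  31.4]
120 107 x [-48.2  14.5]
130 155 x [-43.4  -4. ]
140 122 x [-38.1 -20.4]
```

View pics/s3.png

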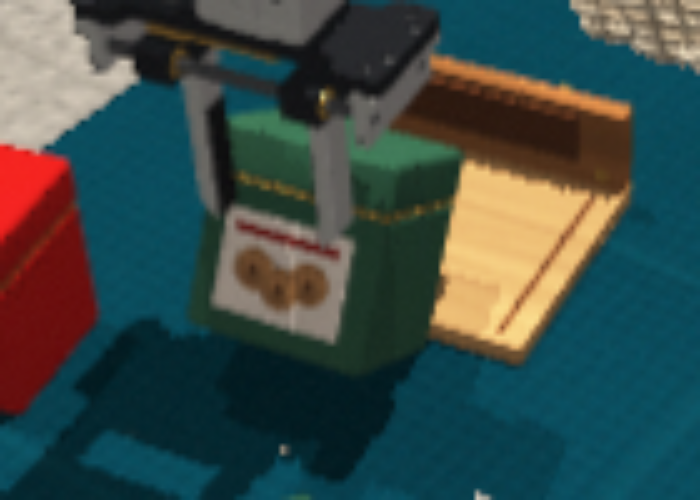

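The tin is tilted about 28°, straight, and resting lightly on the fingers; its toe has slid back to about 12 mm before the board edge. The rise in force came from the finger dragging down on the face, so from here the tool rises as it pushes.

Converted, -7 mm / 600 = -0.0117, -6 mm / 600 = -0.01.

>>> {"name": "arm_command", "arguments": {"plan": [[[-0.0033,0,-0.0025,0,0,0,-0.28],[-0.0067,0,-0.005,0,0,0,-0.28],[-0.01,0,-0.0075,0,0,0,-0.28],[-0.0117,0,-0.0083,0,0,0,-0.28]]]}}

```text
time_s: 9.4
ee_pos: [0.5185, 0.1357, 0.1196]
eef_rot: [-3.142, 0.0, -2.956]
force: [0.3, 0.2, 0.9]
grip_width: 0.06
grip_force: 0.1
```

Converted, -6 mm / 600 = -0.01, -4 mm / 600 = -0.0067.

>>> {"name": "arm_command", "arguments": {"plan": [[[-0.0033,0,-0.0025,0,0,0,-0.28],[-0.0067,0,-0.005,0,0,0,-0.28],[-0.01,0,-0.0067,0,0,0,-0.28]]]}}

```text
time_s: 9.7
ee_pos: [0.5242, 0.1368, 0.1236]
eef_rot: [-3.142, 0.0, -2.956]
force: [-0.0, 0.0, 0.2]
grip_width: 0.06
grip_force: 0.3
```

Converted, -4 mm / 600 = -0.0067, -2 mm / 600 = -0.0033.

>>> {"name": "arm_command", "arguments": {"plan": [[[-0.0033,0,-0.0017,0,0,0,-0.28],[-0.0067,0,-0.0033,0,0,0,-0.28]]]}}

```text
time_s: 9.9
ee_pos: [0.5282, 0.1375, 0.1255]
eef_rot: [-3.142, -0.0, -2.956]
force: [-0.0, 0.1, 0.2]
grip_width: 0.0603
grip_force: 0.2
```

```bash
cat > side.py <<'E'
from h import *
import sys
o=ctrl.get_obs();e=o['ee_pos'][:2]*1000-[571.5,134.5];print('tcp',e@[.983,.185],e@[-.185,.983],o['ee_pos'][2],o['force'],o['time_s'])
im,d,P=cloud('scene')
H=P[...,2];b,g,r=[im[...,i].astype(int) for i in range(3)]
X=(P[...,:2]*1000-[571.5,134.5])@np.array([[.983,-.185],[.185,.983]])
m=(abs(X[...,1])<80)&(X[...,0]>-130)&(X[...,0]<150)&(g>r+12)&(g>b+5)&(H>.004)&(H<.2)
x,y=X[m].T;h=H[m]*1000
print('y range',np.percentile(y,[1,99]))
for k in range(0,160,10):
    q=(h>k)&(h<=k+10)
    if q.sum()>5: print(k,q.sum(),'x',np.percentile(x[q],[2,98]).round(1))
cv2.imwrite(f'pics/{sys.argv[1]}.png',cv2.resize(im[140:240,220:360],None,fx=5,fy=5))
E
python3 side.py s4
```

```text
tcp -42.04943524358241 10.968093619512182 0.12550081969759028 [-0.04516406  0.07930853  0.19580771] 9.9
y range [-50.66088734  58.10656481]
10 18 x [-27.4 148.3]
20 19 x [-43.1  -4.5]
30 31 x [-56.1   3.9]
40 39 x [-74.    8.9]
50 147 x [-87.   11.1]
60 146 x [-83.6  15.8]
70 88 x [-74.5  23.1]
80 97 x [-67.5  33.9]
90 93 x [-60.9  53.4]
100 93 x [-53.5  48.1]
110 142 x [-44.6  30.5]
120 96 x [-39.5  18.3]
130 152 x [-32.9   6. ]
140 114 x [-26.1  -7.2]
```

Converted, -8 mm / 600 = -0.0133, -4.5 mm / 600 = -0.0075.

>>> {"name": "arm_command", "arguments": {"plan": [[[-0.0033,0,-0.002,0,0,0,-0.28],[-0.0067,0,-0.004,0,0,0,-0.28],[-0.01,0,-0.0058,0,0,0,-0.28],[-0.0133,0,-0.0075,0,0,0,-0.28]]]}}

```text
time_s: 10.35
ee_pos: [0.5361, 0.139, 0.1301]
eef_rot: [-3.142, 0.0, -2.956]
force: [-1.1, -0.3, 0.2]
grip_width: 0.0604
grip_force: 0.1
```

Converted, -6 mm / 600 = -0.01, -4 mm / 600 = -0.0067.

>>> {"name": "arm_command", "arguments": {"plan": [[[-0.0033,0,-0.002,0,0,0,-0.28],[-0.0067,0,-0.004,0,0,0,-0.28],[-0.01,0,-0.0058,0,0,0,-0.28]]]}}

```text
time_s: 10.65
ee_pos: [0.542, 0.1401, 0.1336]
eef_rot: [-3.142, 0.0, -2.956]
force: [-0.2, -0.2, 0.0]
grip_width: 0.0602
grip_force: 0.1
```

```bash
python3 side.py s5
```

```text
tcp -28.007294005977705 10.960143258531112 0.1335633605725596 [-0.22542155 -0.16897346  0.02676988] 10.65
y range [-50.76906832  57.73888542]
10 15 x [-33.  147.8]
20 19 x [-43.5  -2.1]
30 28 x [-53.1   3.6]
40 35 x [-65.   14.5]
50 76 x [-82.7  17.3]
60 198 x [-83.1  24.5]
70 109 x [-77.   23.8]
80 96 x [-65.4  46.7]
90 95 x [-57.3  49.1]
100 82 x [-50.6  38.9]
110 132 x [-39.2  25.9]
120 107 x [-33.6  18.1]
130 132 x [-30.6   0.1]
140 106 x [-15.7  -1.9]
```

Converted, -8 mm / 600 = -0.0133, -6 mm / 600 = -0.01.

>>> {"name": "arm_command", "arguments": {"plan": [[[-0.0033,0,-0.0017,0,0,0,-0.28],[-0.0067,0,-0.0033,0,0,0,-0.28],[-0.01,0,-0.005,0,0,0,-0.28],[-0.0133,0,-0.0067,0,0,0,-0.28]]]}}

```text
time_s: 11.1
ee_pos: [0.5498, 0.1416, 0.1375]
eef_rot: [-3.142, 0.0, -2.956]
force: [0.3, -0.1, 0.3]
grip_width: 0.0605
grip_force: 0.0
```

Converted, -6 mm / 600 = -0.01, -4 mm / 600 = -0.0067.

>>> {"name": "arm_command", "arguments": {"plan": [[[-0.0033,0,-0.0017,0,0,0,-0.28],[-0.0067,0,-0.0033,0,0,0,-0.28],[-0.01,0,-0.005,0,0,0,-0.28],[-0.01,0,-0.005,0,0,0,-0.28]]]}}

```text
time_s: 11.5
ee_pos: [0.5558, 0.1427, 0.1406]
eef_rot: [3.142, 0.0, -2.956]
force: [0.7, 0.1, -0.3]
grip_width: 0.0603
grip_force: 0.0
```

```bash
python3 side.py s6
```

```text
tcp -13.950809545518728 10.945338850394107 0.14058032719553581 [ 0.70113532  0.09519736 -0.28510718] 11.5
y range [-50.77497987  58.50975343]
10 10 x [-28.4 116.8]
20 23 x [-41.4 145.5]
30 37 x [-53.9 143.3]
40 49 x [-62.3  22.1]
50 55 x [-69.   31.4]
60 120 x [-77.3  37.1]
70 224 x [-77.3  46.6]
80 109 x [-64.6  51.8]
90 97 x [-51.4  44.1]
100 84 x [-42.3  36.4]
110 123 x [-28.5  25.4]
120 145 x [-19.8  24.6]
130 156 x [-7.7 14. ]
140 59 x [-10.8  16.1]
```

Converted, -10 mm / 600 = -0.0167, -7 mm / 600 = -0.0117.

>>> {"name": "arm_command", "arguments": {"plan": [[[-0.0033,0,0.005,0,0,0,-0.28],[-0.0067,0,0.0067,0,0,0,-0.28],[-0.0117,0,0.0067,0,0,0,-0.28],[-0.0167,0,0.0067,0,0,0,-0.28]]]}}

```text
time_s: 11.95
ee_pos: [0.5656, 0.1445, 0.1364]
eef_rot: [3.142, -0.0, -2.956]
force: [1.5, 0.3, -0.1]
grip_width: 0.0599
grip_force: 0.0
```

```bash
python3 side.py s7
```

```text
tcp -3.9272894792816304 10.943847872068991 0.13638578491302483 [ 1.49676579  0.31569672 -0.14918434] 11.95
y range [-50.44630502  57.35435986]
10 23 x [-50.9  -5.5]
20 124 x [-52.5  55. ]
30 139 x [-51.6 143.2]
40 146 x [-51.9 141.8]
50 136 x [-52.3  57.1]
60 144 x [-51.7  57.6]
70 142 x [-51.8  57. ]
80 135 x [-51.5  58.7]
90 181 x [-51.7  62.5]
100 538 x [-49.8  65.4]
```

View pics/s7.png

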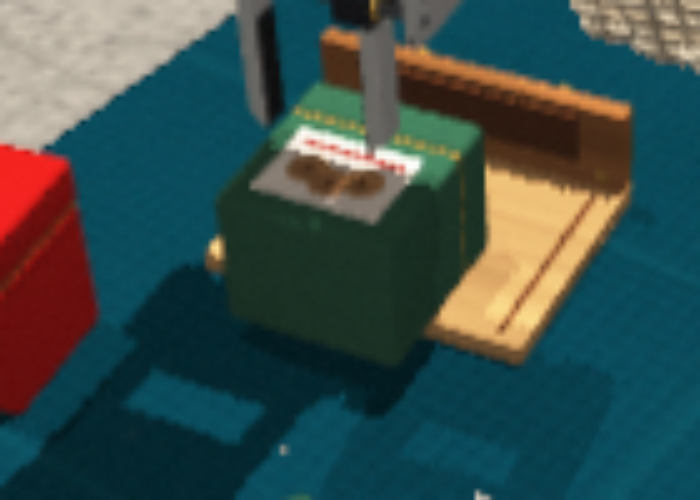

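The tin now lies label up on the board, straight, with its bottom face overhanging the front edge by about 52 mm. The fingers hang above it at (370,130). I go back, around and down behind it.

Converted, 90 mm / 600 = 0.15, 86 mm / 600 = 0.1433.

>>> {"name": "arm_command", "arguments": {"plan": [[[0.0167,0,-0.02,0,0,0,-0.28],[0.0667,-0.0067,-0.0233,0,0,0,-0.28],[0.1333,-0.0117,-0.0233,0,0,0,-0.28],[0.1433,-0.0117,0,0,0,0,-0.28],[0.1433,-0.0117,0.0667,0,0,0,-0.28],[0.1433,-0.0117,0.1333,0,0,0,-0.28],[0.1433,-0.0117,0.15,0,0,0,-0.28],[0.1433,-0.0117,0.15,0,0,0,-0.28]]]}}

```text
time_s: 12.8
ee_pos: [0.4817, 0.1217, 0.0459]
eef_rot: [3.142, -0.002, -2.956]
force: [0.2, 0.8, -0.3]
grip_width: 0.0598
grip_force: 0.0
```

Converted, -40 mm / 600 = -0.0667, -36 mm / 600 = -0.06.

>>> {"name": "arm_command", "arguments": {"plan": [[[-0.0067,0,0,0,0,0,-0.28],[-0.0133,0,0,0,0,0,-0.28],[-0.02,0,0,0,0,0,-0.28],[-0.0267,0,0,0,0,0,-0.28],[-0.0333,0,0,0,0,0,-0.28],[-0.04,0,0,0,0,0,-0.28],[-0.0467,0,0,0,0,0,-0.28],[-0.0533,0,0,0,0,0,-0.28],[-0.06,0,0,0,0,0,-0.28],[-0.0667,0,0,0,0,0,-0.28]]]}}

```text
time_s: 13.8
ee_pos: [0.5215, 0.1291, 0.0464]
eef_rot: [-3.142, -0.001, -2.956]
force: [-3.3, -0.1, 0.7]
grip_width: 0.0602
grip_force: 1.3
```

```bash
python3 side.py s8; python3 edge.py .095 .115
```

```text
tcp -50.15761043739087 3.9942534697198324 0.04636481274070911 [-3.28728115 -0.09387617  0.67338851] 13.8
y range [-50.92574097  53.71888805]
10 29 x [-45.1  43.1]
20 117 x [-45.9  60.6]
30 107 x [-46.1  65.9]
40 111 x [-46.5 144.7]
50 98 x [-45.8  66.5]
60 106 x [-45.7  64.8]
70 101 x [-45.5  68.8]
80 92 x [-45.   63.6]
90 102 x [-46.5  68.8]
100 110 x [-44.2  72.9]
150 8 x [-84.6 -78.3]
n 362 z 0.10525157573064503 y [-50.40163902  59.04154249] x 78.59218464514576
front edge slope/offset [4.42830752e-03 7.69188113e+01]
[76. 76. 76. 76. 77. 78. 78. 76. 76. 77. 75. 76. 78. 78. 79. 76. 77. 78.
 75. 77. 77. 78. 76. 77. 77. 77.]
```

Converted, -46 mm / 600 = -0.0767, -43 mm / 600 = -0.0717.

>>> {"name": "arm_command", "arguments": {"plan": [[[-0.0067,0,0,0,0,0,-0.28],[-0.0133,0,0,0,0,0,-0.28],[-0.02,0,0,0,0,0,-0.28],[-0.0267,0,0,0,0,0,-0.28],[-0.0333,0,0,0,0,0,-0.28],[-0.04,0,0,0,0,0,-0.28],[-0.0467,0,0,0,0,0,-0.28],[-0.0533,0,0,0,0,0,-0.28],[-0.06,0,0,0,0,0,-0.28],[-0.0667,0,0,0,0,0,-0.28],[-0.0717,0,0,0,0,0,-0.28],[-0.0767,0,0,0,0,0,-0.28]]]}}

```text
time_s: 15.1
ee_pos: [0.5669, 0.1377, 0.0465]
eef_rot: [3.142, -0.0, -2.956]
force: [-1.7, -0.4, -0.9]
grip_width: 0.0599
grip_force: 1.0
```

Converted, -1.4 mm / 600 = -0.0023, -0.7 mm / 600 = -0.0012.

>>> {"name": "arm_command", "arguments": {"plan": [[[-0.0012,0,0,0,0,0,-0.28],[-0.0023,0,0,0,0,0,-0.28]]]}}

```text
time_s: 15.3
ee_pos: [0.5681, 0.1379, 0.0465]
eef_rot: [-3.142, 0.0, -2.956]
force: [-2.9, -1.2, -0.5]
grip_width: 0.0602
grip_force: 1.1
```

Converted, -1.4 mm / 600 = -0.0023, -0.7 mm / 600 = -0.0012.

>>> {"name": "arm_command", "arguments": {"plan": [[[-0.0012,0,0,0,0,0,-0.28],[-0.0023,0,0,0,0,0,-0.28]]]}}

```text
time_s: 15.5
ee_pos: [0.5694, 0.1381, 0.0465]
eef_rot: [-3.142, 0.0, -2.956]
force: [-2.3, -0.3, -0.4]
grip_width: 0.0599
grip_force: 1.1
```

Converted, -1.4 mm / 600 = -0.0023, -0.7 mm / 600 = -0.0012.

>>> {"name": "arm_command", "arguments": {"plan": [[[-0.0012,0,0,0,0,0,-0.28],[-0.0023,0,0,0,0,0,-0.28]]]}}

```text
time_s: 15.7
ee_pos: [0.5708, 0.1384, 0.0465]
eef_rot: [-3.142, 0.0, -2.956]
force: [-1.8, 0.2, 0.3]
grip_width: 0.0603
grip_force: 1.2
```

Converted, -1.4 mm / 600 = -0.0023, -0.7 mm / 600 = -0.0012.

>>> {"name": "arm_command", "arguments": {"plan": [[[-0.0012,0,0,0,0,0,-0.28],[-0.0023,0,0,0,0,0,-0.28]]]}}

```text
time_s: 15.9
ee_pos: [0.5722, 0.1386, 0.0465]
eef_rot: [3.142, 0.0, -2.956]
force: [-2.3, -1.5, 1.1]
grip_width: 0.06
grip_force: 1.3
```

Converted, -1.4 mm / 600 = -0.0023, -0.7 mm / 600 = -0.0012.

>>> {"name": "arm_command", "arguments": {"plan": [[[-0.0012,0,0,0,0,0,-0.28],[-0.0023,0,0,0,0,0,-0.28]]]}}

```text
time_s: 16.1
ee_pos: [0.5736, 0.1389, 0.0465]
eef_rot: [-3.142, -0.0, -2.956]
force: [-2.3, -0.3, 1.6]
grip_width: 0.0598
grip_force: 1.3
```

>>> {"name": "arm_command", "arguments": {"plan": [[[-0.0012,0,0,0,0,0,-0.28],[-0.0023,0,0,0,0,0,-0.28]]]}}

```text
time_s: 16.3
ee_pos: [0.575, 0.1392, 0.0465]
eef_rot: [-3.142, 0.0, -2.956]
force: [-2.8, -0.0, 1.3]
grip_width: 0.0602
grip_force: 1.3
```

Converted, -1.4 mm / 600 = -0.0023, -0.7 mm / 600 = -0.0012.

>>> {"name": "arm_command", "arguments": {"plan": [[[-0.0012,0,0,0,0,0,-0.28],[-0.0023,0,0,0,0,0,-0.28]]]}}

```text
time_s: 16.5
ee_pos: [0.5763, 0.1394, 0.0464]
eef_rot: [-3.142, -0.0, -2.956]
force: [-3.2, -0.7, 0.9]
grip_width: 0.0601
grip_force: 1.3
```

Converted, -1.4 mm / 600 = -0.0023, -0.7 mm / 600 = -0.0012.

>>> {"name": "arm_command", "arguments": {"plan": [[[-0.0012,0,0,0,0,0,-0.28],[-0.0023,0,0,0,0,0,-0.28]]]}}

```text
time_s: 16.7
ee_pos: [0.5777, 0.1397, 0.0465]
eef_rot: [-3.142, 0.0, -2.956]
force: [-3.3, -0.9, 2.0]
grip_width: 0.0602
grip_force: 1.3
```

>>> {"name": "arm_command", "arguments": {"plan": [[[-0.0012,0,0,0,0,0,-0.28],[-0.0023,0,0,0,0,0,-0.28]]]}}

```text
time_s: 16.9
ee_pos: [0.5791, 0.1399, 0.0464]
eef_rot: [-3.142, 0.0, -2.956]
force: [-3.0, -0.6, 0.8]
grip_width: 0.06
grip_force: 1.3
```

Converted, -1.4 mm / 600 = -0.0023, -0.7 mm / 600 = -0.0012.

>>> {"name": "arm_command", "arguments": {"plan": [[[-0.0012,0,0,0,0,0,-0.28],[-0.0023,0,0,0,0,0,-0.28]]]}}

```text
time_s: 17.1
ee_pos: [0.5804, 0.1402, 0.0464]
eef_rot: [-3.142, -0.0, -2.956]
force: [-2.8, 0.1, 1.0]
grip_width: 0.0602
grip_force: 1.3
```

Converted, -1.4 mm / 600 = -0.0023, -0.7 mm / 600 = -0.0012.

>>> {"name": "arm_command", "arguments": {"plan": [[[-0.0012,0,0,0,0,0,-0.28],[-0.0023,0,0,0,0,0,-0.28]]]}}

```text
time_s: 17.3
ee_pos: [0.5818, 0.1404, 0.0464]
eef_rot: [-3.142, -0.0, -2.956]
force: [-2.4, -1.0, 1.2]
grip_width: 0.0602
grip_force: 1.3
```

Converted, -1.4 mm / 600 = -0.0023, -0.7 mm / 600 = -0.0012.

>>> {"name": "arm_command", "arguments": {"plan": [[[-0.0012,0,0,0,0,0,-0.28],[-0.0023,0,0,0,0,0,-0.28]]]}}

```text
time_s: 17.5
ee_pos: [0.5832, 0.1407, 0.0465]
eef_rot: [-3.142, 0.0, -2.956]
force: [-2.0, -0.4, 1.5]
grip_width: 0.0601
grip_force: 1.3
```

Converted, -1.4 mm / 600 = -0.0023, -0.7 mm / 600 = -0.0012.

>>> {"name": "arm_command", "arguments": {"plan": [[[-0.0012,0,0,0,0,0,-0.28],[-0.0023,0,0,0,0,0,-0.28]]]}}

```text
time_s: 17.7
ee_pos: [0.5846, 0.1409, 0.0465]
eef_rot: [-3.142, -0.0, -2.956]
force: [-2.5, -0.9, 1.0]
grip_width: 0.0601
grip_force: 1.3
```

Converted, -1.4 mm / 600 = -0.0023, -0.7 mm / 600 = -0.0012.

>>> {"name": "arm_command", "arguments": {"plan": [[[-0.0012,0,0,0,0,0,-0.28],[-0.0023,0,0,0,0,0,-0.28]]]}}

```text
time_s: 17.9
ee_pos: [0.586, 0.1412, 0.0464]
eef_rot: [-3.142, -0.0, -2.956]
force: [-1.9, -0.6, 1.4]
grip_width: 0.0597
grip_force: 1.3
```

Converted, -1.4 mm / 600 = -0.0023, -0.7 mm / 600 = -0.0012.

>>> {"name": "arm_command", "arguments": {"plan": [[[-0.0012,0,0,0,0,0,-0.28],[-0.0023,0,0,0,0,0,-0.28]]]}}

```text
time_s: 18.1
ee_pos: [0.5869, 0.1414, 0.0464]
eef_rot: [-3.141, -0.001, -2.956]
force: [-10.2, -2.9, 4.9]
grip_width: 0.06
grip_force: 5.1
```

Converted, -0.15 mm / 600 = -0.0003.

>>> {"name": "arm_command", "arguments": {"plan": [[[-0.0003,0,0,0,0,0,-0.28],[-0.0003,0,0,0,0,0,-0.28]]]}}

```text
time_s: 18.3
ee_pos: [0.5869, 0.1414, 0.0463]
eef_rot: [-3.141, -0.002, -2.956]
force: [-6.6, -2.7, 4.2]
grip_width: 0.0598
grip_force: 3.9
```

Converted, -0.5 mm / 600 = -0.0008, -0.3 mm / 600 = -0.0005.

>>> {"name": "arm_command", "arguments": {"plan": [[[-0.0005,0,0,0,0,0,-0.28],[-0.0008,0,0,0,0,0,-0.28],[-0.0008,0,0,0,0,0,-0.28]]]}}

```text
time_s: 18.6
ee_pos: [0.5869, 0.1413, 0.0463]
eef_rot: [-3.141, -0.003, -2.956]
force: [-11.6, -3.5, 6.3]
grip_width: 0.0601
grip_force: 6.2
```

Converted, -0.2 mm / 600 = -0.0003, -0.1 mm / 600 = -0.0002.

>>> {"name": "arm_command", "arguments": {"plan": [[[-0.0002,0,0,0,0,0,-0.28],[-0.0003,0,0,0,0,0,-0.28],[-0.0003,0,0,0,0,0,-0.28],[-0.0003,0,0,0,0,0,-0.28],[-0.0003,0,0,0,0,0,-0.28],[-0.0003,0,0,0,0,0,-0.28]]]}}

```text
time_s: 19.2
ee_pos: [0.5869, 0.1413, 0.0463]
eef_rot: [-3.141, -0.003, -2.956]
force: [-13.8, -3.9, 7.7]
grip_width: 0.0598
grip_force: 7.2
```

```bash
python3 side.py s9; python3 edge.py .095 .115
```

```text
tcp 16.40297832865999 3.8486249868549827 0.04632041728805238 [-13.75217197  -3.87237461   7.71536979] 19.2
y range [-51.08893139  51.59174714]
10 14 x [ 23.2 107. ]
20 111 x [ 19.3 126.4]
30 100 x [ 21.2 129. ]
40 91 x [ 20.2 132.8]
50 97 x [ 20.3 131.7]
60 91 x [ 20.  128.2]
70 90 x [ 20.9 131.8]
80 97 x [ 20.7 131.7]
90 91 x [ 21.4 132.3]
100 95 x [ 21.7 136.5]
n 88 z 0.10445077331369024 y [-50.60611319 -38.74624378] x 141.65670587041703
front edge slope/offset [6.23515056e-02 1.44007582e+02]
[141. 141.]
```

Pressed for over half a second at about 12 to 14 N, with the lid about 8 mm from the rail face. Now I let go and withdraw.

Converted, -160 mm / 600 = -0.2667, -150 mm / 600 = -0.25.

>>> {"name": "arm_command", "arguments": {"plan": [[[0.0017,0,0,0,0,0,-0.28],[0.005,0,0,0,0,0,-0.28],[0.0167,0,0,0,0,0,-0.28],[0.0667,0,0,0,0,0,-0.28],[0.1333,0,-0.0167,0,0,0,-0.28],[0.1833,0,-0.0833,0,0,0,-0.28],[0.2333,0,-0.1667,0,0,0,-0.28],[0.25,0,-0.25,0,0,0,-0.28],[0.25,0,-0.2667,0,0,0,-0.28],[0.25,0,-0.2667,0,0,0,-0.28]]]}}

```text
time_s: 20.3
ee_pos: [0.4413, 0.1142, 0.2094]
eef_rot: [-3.142, 0.006, -2.956]
force: [0.1, -0.5, -0.9]
grip_width: 0.0599
grip_force: 0.0
```

```bash
python3 meas.py t2 .09 .12 all; python3 side.py s10
```

```text
1957 0.10540710705382073 ((654.9061889648438, 155.08401489257812), (119.61293029785156, 112.09940338134766), 10.746538162231445)
board frame from front edge: x [ 25.9  26.1 145.7 145.5] y [ 60.8 -51.4 -51.2  61. ]
tcp -132.2670533433692 4.0645631269725655 [-0.41279988 -0.0510348  -0.31128495] 20.35
tcp -132.2670533433692 4.0645631269725655 0.20715248981235443 [-0.41279988 -0.0510348  -0.31128495] 20.35
y range [-50.84573603  57.37736213]
10 10 x [ 23.1 124.8]
20 123 x [ 20.5 126.5]
30 114 x [ 21.3 127. ]
40 133 x [ 20.3 133. ]
50 124 x [ 20.3 128.1]
60 135 x [ 20.6 130.1]
70 125 x [ 20.7 127.3]
80 134 x [ 20.1 129.3]
90 176 x [ 20.4 130.2]
100 534 x [ 23.5 139.6]
```

View pics/t2.png

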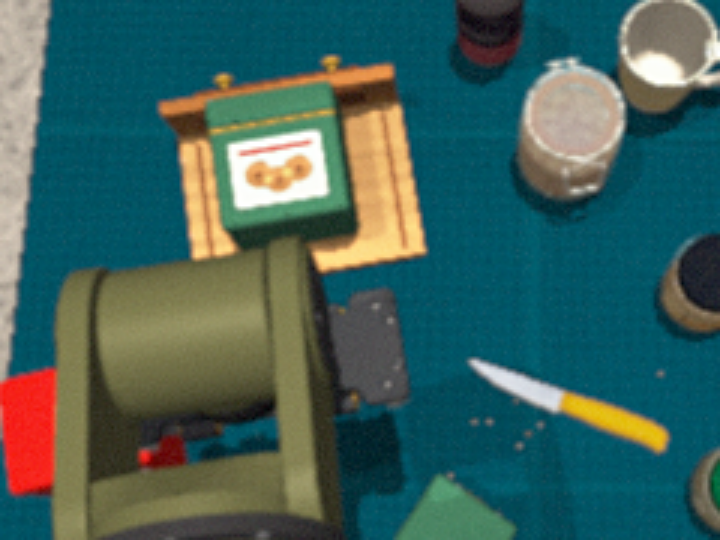

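The tin lies label up, straight, with the lid at the stop bar (about (270,95)). It is about 5 mm off the board's middle line and nothing touches it.

```bash
python3 -c "
from station import ctrl
print(ctrl.hand_in())"
```

```text
the job is handed in; nothing more can be done
None
```

I handed in the job at about 20 s with no verdict returned: the tin lies label up, square, lid about 4 mm from the rail face and 5 mm off the middle line, was pressed home with about 12–14 N and released, with the highest push I read about 18 N while tipping; no bystander was touched as far as the pictures show.

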